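# Press the glued inlays home in order

### The job

Four carved tiles lie on the stone slab, each with a pale wooden inlay standing proud in its middle. With a fingertip press the glued inlays gently down until they are fully home, one after the other in the order they were glued: first the round one, then the square one, then the straight bar; leave the cross-shaped one standing proud, as it has no glue yet. Do not pick up or shove the tiles, leave everything else on the bench as it stands, and finish with the hand clear.

Things in the scene. Friction and masses are not known exactly. Their poses are not given: they have to be found in the camera images.
- slab: fixed grey stone slab, 360 x 700 mm, 40 mm thick, on the table; origin at the centre of its underside, top face at z = 0.040
- tile_round: loose square carved wooden tile, 84 x 84 x 24 mm, about 120 g, flat on the slab, with the round inlay in its middle; origin at the centre of its underside, z up, sides along its x and y; its wooden face is at 24 mm
- inlay_round (a joint): how far the round inlay has been pushed into its tile, in m: 0 to 0.0015 at the start, 0.006 fully home against a hard stop, so come down slowly (10 mm/s or less) and stop at once when it resists harder than while sliding; it stays where it is left, and slides under a steady push of about 3 N
- round_top (a point): centre of the top face of the round inlay (round disc, 34 mm across, pale wood, flat top); it goes down with the inlay: 7.5 mm above the tile's wooden face at joint value 0, 1.5 mm above it when fully home
- tile_square: loose square carved wooden tile, 84 x 84 x 24 mm, about 120 g, flat on the slab, with the square inlay in its middle; origin at the centre of its underside, z up, sides along its x and y; its wooden face is at 24 mm
- inlay_square (a joint): how far the square inlay has been pushed into its tile, in m: 0 to 0.0015 at the start, 0.006 fully home against a hard stop, so come down slowly (10 mm/s or less) and stop at once when it resists harder than while sliding; it stays where it is left, and slides under a steady push of about 3 N
- square_top (a point): centre of the top face of the square inlay (square, 30 x 30 mm, pale wood, flat top); it goes down with the inlay: 7.5 mm above the tile's wooden face at joint value 0, 1.5 mm above it when fully home
- tile_bar: loose square carved wooden tile, 84 x 84 x 24 mm, about 120 g, flat on the slab, with the bar inlay in its middle; origin at the centre of its underside, z up, sides along its x and y; its wooden face is at 24 mm
- inlay_bar (a joint): how far the bar inlay has been pushed into its tile, in m: 0 to 0.0015 at the start, 0.006 fully home against a hard stop, so come down slowly (10 mm/s or less) and stop at once when it resists harder than while sliding; it stays where it is left, and slides under a steady push of about 3 N
- bar_top (a point): centre of the top face of the bar inlay (straight bar, 16 mm along its tile's x by 46 mm along its tile's y, pale wood, flat top); it goes down with the inlay: 7.5 mm above the tile's wooden face at joint value 0, 1.5 mm above it when fully home
- tile_cross: loose square carved wooden tile, 84 x 84 x 24 mm, about 120 g, flat on the slab, with the cross inlay in its middle; origin at the centre of its underside, z up, sides along its x and y; its wooden face is at 24 mm
- inlay_cross (a joint): how far the cross inlay has been pushed into its tile, in m: 0 to 0.0015 at the start, 0.006 fully home against a hard stop, so come down slowly (10 mm/s or less) and stop at once when it resists harder than while sliding; it stays where it is left, and slides under a steady push of about 3 N
- cross_top (a point): centre of the top face of the cross inlay (plus-shaped cross, arms 14 mm wide and 42 mm long overall, pale wood, flat top); it goes down with the inlay: 7.5 mm above the tile's wooden face at joint value 0, 1.5 mm above it when fully home
- dowel: loose upright dowel stub, 22 mm across, 40 mm tall, standing between two tiles; origin at the centre of its underside; a bystander, to be left alone
- pot: small amber jar with black cap, 26 mm across, 42 mm tall, standing between two tiles; origin at the centre of its underside; a bystander, to be left alone
- knobpull: small turned dark-wood knob, 24 mm across, 36 mm tall, standing between two tiles; origin at the centre of its underside; a bystander, to be left alone
- mallet: loose wooden mallet lying on the slab beyond the tiles, head 50 x 75 x 36 mm, 130 mm handle along its +y; origin under the head; a bystander, to be left alone
- chisel: chisel 190 mm long lying on the slab beyond the tiles, along its own x, wooden handle 20 x 20 x 100 mm to -x; origin under the middle of its length; a bystander, to be left alone

How it is judged:
On the way, in this order (a step that is already met when the one before it is completed fails the run):
1. the round inlay is home, the other three still proud (value of joint inlay_round above 0.0048 m and value of joint each of inlay_square, inlay_bar, inlay_cross below 0.003 m), for 0.1 s.
2. then the square inlay is home, the bar and the cross still proud (value of joint each of inlay_round, inlay_square above 0.0048 m and value of joint each of inlay_bar, inlay_cross below 0.003 m), for 0.1 s.
3. then the bar inlay is home, the cross still proud (value of joint each of inlay_round, inlay_square, inlay_bar above 0.0048 m and value of joint inlay_cross below 0.003 m), for 0.1 s.
At the end, for the whole second after the job is handed in: The round, square and bar inlays are within 1.2 mm of fully home (joint above 0.0048 of 0.006), the cross is still proud (below 0.003), all four tiles lie flat and still within 30 mm of where they started, and the bystanders are upright as before and within 30 mm of where they were (all of step 3 and linear speed of each of tile_round, tile_square, tile_bar, tile_cross below 0.02 m/s and distance of each of tile_round, tile_square, tile_bar, tile_cross, dowel, pot, knobpull, mallet, chisel from where it was at the start of the episode below 0.03 m and angle between each of tile_round, tile_square, tile_bar, tile_cross's own z axis and vertical below 0.06 rad and angle between each of dowel, pot, knobpull, mallet, chisel's own z axis and vertical below 0.2 rad); the robot touches nothing.
It fails at once if an inlay is pressed in before the one due ahead of it is home ((value of joint inlay_square above 0.003 m and value of joint inlay_round below 0.0045 m) or (value of joint inlay_bar above 0.003 m and value of joint inlay_square below 0.0045 m)).
It fails at once if the cross inlay is pressed in (value of joint inlay_cross above 0.003 m).
It fails at once if a tile is lifted 15 mm, tipped, or shoved more than 30 mm (height (world z) of any of tile_round, tile_square, tile_bar, tile_cross above 0.055 m or angle between any of tile_round, tile_square, tile_bar, tile_cross's own z axis and vertical above 0.2 rad or distance of any of tile_round, tile_square, tile_bar, tile_cross from where it was at the start of the episode above 0.03 m).
It fails at once if a tile or its inlay is pressed harder than 40 N: not gentle (contact force between any of the fingers, the arm and tile_round above 40 N or contact force between any of the fingers, the arm and tile_square above 40 N or contact force between any of the fingers, the arm and tile_bar above 40 N or contact force between any of the fingers, the arm and tile_cross above 40 N).
It fails at once if a bystander is moved more than 30 mm (distance of any of dowel, pot, knobpull, mallet, chisel from where it was at the start of the episode above 0.03 m).
It also fails if it takes over 51 s, if anything falls off the work surface, if the arm or the gripper's body presses on something with over 40 N, if the wrist force passes 120 N, or if a joint passes its speed limit or range.

### The arm

A 6-joint arm with a two-finger parallel gripper is mounted at the origin on the work surface. World frame = base frame: x ahead of the robot, y to its left, z up, the work surface at z = 0. Lengths are in m, angles in rad, forces in N, time in s.
With the tool pointing down it reaches from about 0.25 to 0.775 m from the base axis. Payload 4 kg.
Tool frame: the origin (TCP) lies at the very end of the fingers, on their centre line; the grasp point (between the pads) lies 19 mm behind it (robot.grip_point_offset is the distance from the TCP to the grasp point, in m); z points along the fingers, x is the direction in which the jaws open and shut, and the axes are right-handed (so a half turn about z gives the same grasp; the last joint's range is limited). The gripper opens to 94 mm and grips with 3 to 60 N. Pads are 16 mm wide; open, the fingers measure 119 mm over their backs; the gripper's body (75 mm by 177 mm) begins 78 mm behind the grasp point.
Start: joints at [1.122, 0.087, 1.371, -0, 1.684, -0.103], TCP at [0.186, 0.517, 0.173] pointing down, gripper open.
Joint ranges: [-3.1, 3.1], [-0.76, 2.03], [0.27, 2.55], [-1.08, 4.22], [0.17, 2.65], [-2.57, 2.57]. Speed limits (rad/s): [2.79, 2.79, 3.14, 3.14, 3.14, 3.14].

### API

Orientations are given as [roll, pitch, yaw] about the fixed x, y, z axes, in that order (R = Rz(yaw) Ry(pitch) Rx(roll)).
In Python, from bench import robot gives the robot as it stands.
- The arm moves only by the shell command python3 -m inch 'ROWS'. ROWS is text: rows parted by semicolons, each of 5 numbers parted by spaces: the shift along the tool's x, y, z in cm, then the turn about the tool's z in rad, then the closure, from 0 (fully open) to 1 (shut). In form: tx ty tz spin claw; .... A call has 1 to 20 rows; each row is the pose to reach, as a shift and turn from the pose measured when the call began, along the tool's axes at that moment; what a row does not reach only later rows make up. A row lasts 1/12 s, in which the tool goes at most 41.7 mm and 7.16 degrees, less where a joint would pass 70% of its speed; a pose out of reach is approached as far as the arm can. A call with a gripper value outside its range is refused whole. The fingers move at their own pace and stop on an object; the grip force is fixed at half the most. Time passes only in rows, so rows that repeat a pose let the fingers close. It gives the time, the measured TCP pose, the force and the opening at its end, in the units of the state.
- robot.get_obs(): the state, without advancing time (a new reading comes with each control period).
- robot.snapshot(name): name is "side" or "top"; returns (picture, depth): 400x640x3 uint8, blue, green, red; 400x640 float32, m along the optical axis (not along the pixel's ray), 0 where there is no reading.
- robot.camera_info(name): a dict with "K" (3x3 intrinsics, pixels), "extrinsics" (4x4, takes a point from world to camera coordinates). Camera axes: x right, y down, z forward; pixel columns grow to the right and rows downward; lengths in m; the calibration is good to about 2 mm. A picture is of the moment at which its call begins. camera_info takes no time and is no camera call.
- robot.close_job(): hands the job in, once; it reports no verdict.
The state is a dict: "time": time; "joint_positions": joint angles; "qvel": joint speeds; "joint_torque": joint torques, N m; "tool_pos": TCP position; "ee_rot": TCP orientation; "wrist_force": force on the tool from outside, world axes, zero at the start; "wrist_torque": the same for the moment, N m; "width": finger opening in m.
Only numpy, scipy, OpenCV 4.12 (cv2) and the standard library are available. Lean on these libraries where they do the work, as an engineer would, in place of code of your own. Each camera call takes 0.05 s, during which the arm holds its last target.

## Working session

There is one attempt and no reset: what is moved stays moved. The work goes in short steps, Python scripts to look and compute and a shell command to move; the robot and the scene stay as the last step left them, time stands still between calls to the robot, and variables do not carry over. Pictures are saved under pics/ and viewed, and the job is handed in when it is done.

```bash
mkdir -p pics; ls; python3 - <<'E'
from bench import robot
import cv2,numpy as np
for n in ("top","side"):
    p,d=robot.snapshot(n); cv2.imwrite(f"pics/{n}0.png",p); np.savez(f"{n}0.npz",p=p,d=d)
    i=robot.camera_info(n); print(n,np.round(i["K"],1).tolist(),np.round(i["extrinsics"],3).tolist())
print(robot.get_obs())
E
```

```text
pics
top [[486.8, 0.0, 317.6], [0.0, 486.8, 194.5], [0.0, 0.0, 1.0]] [[-0.006, -1.0, 0.016, -0.003], [-0.984, 0.003, -0.18, 0.612], [0.179, -0.017, -0.984, 1.087], [0.0, 0.0, 0.0, 1.0]]
side [[416.8, 0.0, 313.1], [0.0, 416.8, 194.8], [0.0, 0.0, 1.0]] [[-0.751, -0.66, -0.021, 0.442], [-0.356, 0.431, -0.829, 0.269], [0.556, -0.616, -0.559, 0.444], [0.0, 0.0, 0.0, 1.0]]
{'time': 0.1, 'joint_positions': array([ 1.12192113e+00,  8.78848133e-02,  1.37207814e+00,  1.76564254e-05,
        1.68359925e+00, -1.03084359e-01]), 'qvel': array([ 0.00044705, -0.00299971, -0.00441406,  0.00092897, -0.00058825,
        0.00038947]), 'joint_torque': array([ 2.01753741e-03, -3.41254735e+01, -3.03301084e+01,  7.18530058e-02,
        3.04968178e-02, -8.51395498e-05]), 'tool_pos': array([0.18616777, 0.51695048, 0.17233193]), 'ee_rot': array([-3.14137253e+00,  1.95728022e-03,  1.22500767e+00]), 'wrist_force': array([0.29591731, 0.8593103 , 0.80993256]), 'wrist_torque': array([-0.01777218,  0.00100849,  0.02111357]), 'width': 0.09389242813410796}
```

View pics/top0.png

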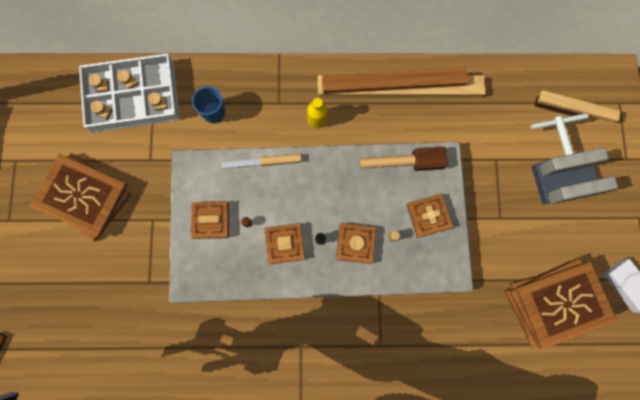

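View pics/side0.png

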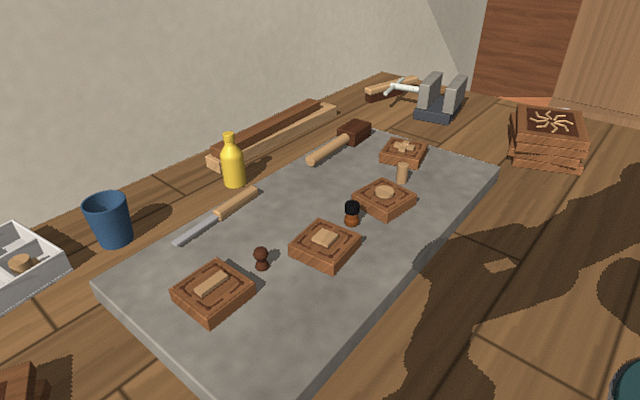

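Both views show the slab with four tiles. In the top view, bar is at about (209,219), square (284,243), round (357,243) and cross (430,215). The knob (247,222), jar (321,239) and dowel (395,236) stand between them.

```bash
cat > h.py <<'E'
import numpy as np,cv2
from bench import robot
def ray(n,px,z):
    i=robot.camera_info(n);K=np.array(i["K"]);E=np.array(i["extrinsics"]);R=E[:3,:3];c=-R.T@E[:3,3]
    d=R.T@np.linalg.solve(K,[px[0],px[1],1]);return c+d*(z-c[2])/d[2]
def inlays(n,p,boxes,z):
    hsv=cv2.cvtColor(p,cv2.COLOR_BGR2HSV)
    for k,(u,v,r) in boxes.items():
        s=p[v-r:v+r,u-r:u+r].max(2) # brightness
        t,m=cv2.threshold(s,0,255,cv2.THRESH_BINARY+cv2.THRESH_OTSU)
        cs,_=cv2.findContours(m,cv2.RETR_EXTERNAL,cv2.CHAIN_APPROX_NONE)
        c=min([c for c in cs if cv2.contourArea(c)>25],key=lambda c:np.hypot(*(c.reshape(-1,2).mean(0)-r)))
        mm=np.zeros_like(m);cv2.drawContours(mm,[c],-1,255,-1);M=cv2.moments(mm,True)
        px=(u-r+M['m10']/M['m00'],v-r+M['m01']/M['m00'])
        w=np.array([ray(n,(q[0]+u-r,q[1]+v-r),z)[:2] for q in c.reshape(-1,2)],np.float32)
        print(n,k,t,np.round(px,1),M['m00'],np.round(ray(n,px,z)[:2],4),"rect",[np.round(a,3) for a in cv2.minAreaRect(w*1000)])
E
python3 - <<'E'
from h import *
a=np.load("top0.npz");b=np.load("side0.npz")
inlays("top",a['p'],dict(bar=(209,219,15),square=(284,243,15),round=(357,243,15),cross=(430,215,15)),.071)
inlays("side",b['p'],dict(bar=(212,283,22),square=(323,238,18),round=(385,191,15),cross=(403,147,14)),.071)
cv2.imwrite("pics/z.png",np.vstack([cv2.resize(a['p'][180:270,180:460],None,fx=2.8,fy=2.8,interpolation=2),cv2.resize(b['p'][130:330,160:440],None,fx=1.7,fy=1.7)[:,:476].copy() if 0 else np.zeros((1,784,3),np.uint8)]))
i=robot.camera_info("top")
for u,v in [(247,222),(321,239),(395,236)]: print(np.round(ray("top",(u,v),.08),3))
d=a['d'];
E
```

```text
top bar 174.0 [207.4 218.6] 129.0 [0.5539 0.2468] rect [array([554.174, 246.451]), array([15.154, 43.639]), np.float64(4.587)]
top square 176.0 [283.4 242.6] 166.0 [0.4984 0.0728] rect [array([498.139,  72.834]), array([28.721, 29.505]), np.float64(6.882)]
top round 177.0 [356.1 242.4] 162.0 [ 0.4979 -0.0925] rect [array([497.791, -92.224]), array([30.358, 30.819]), np.float64(44.264)]
top cross 177.0 [430.4 214.2] 174.0 [ 0.5621 -0.2654] rect [array([ 561.974, -265.532]), array([34.601, 34.937]), np.float64(59.918)]
side bar 150.0 [209.2 282.5] 324.0 [0.5571 0.2456] rect [array([557.408, 244.577]), array([18.77 , 49.807]), np.float64(5.843)]
side square 153.0 [323.4 236.8] 292.0 [0.5005 0.0734] rect [array([500.04 ,  72.945]), array([30.398, 35.903]), np.float64(8.219)]
side round 153.0 [383.8 191. ] 197.0 [ 0.4999 -0.0919] rect [array([500.883, -91.397]), array([32.863, 40.83 ]), np.float64(9.958)]
side cross 153.0 [403.4 145.7] 152.0 [ 0.5639 -0.2638] rect [array([ 562.78 , -264.563]), array([43.066, 46.154]), np.float64(62.984)]
[0.545 0.155 0.08 ]
[ 0.505 -0.012  0.08 ]
[ 0.511 -0.18   0.08 ]
```

View pics/z.png

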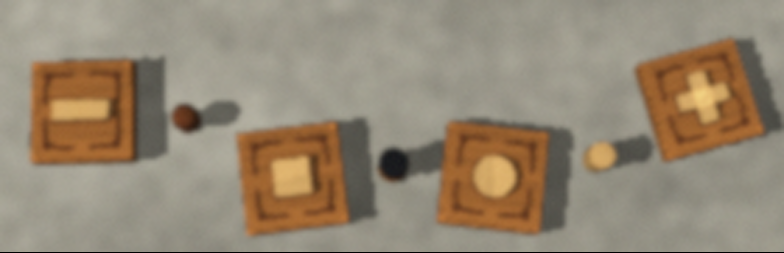

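```bash
cat >> h.py <<'E'
def go(x,y,z):
    from scipy.spatial.transform import Rotation as Ro
    o=robot.get_obs();R=Ro.from_euler('xyz',o['ee_rot']).as_matrix()
    print("t %.2f"%o['time'],np.round(o['tool_pos'],4),np.round(o['ee_rot'],4),"F",np.round(o['wrist_force'],2),"w",round(o['width'],4))
    print("rows cm:",np.round(100*R.T@(np.array([x,y,z])-o['tool_pos']),2))
E
python3 -m inch '-4 4.3 0 -0.1 1; -8 8.6 0 -0.2 1; -46.7 50 0 -0.4 1; -46.7 50 0 -0.4 1; -46.7 50 0 -0.4 1; -46.7 50 0 -0.4 1; -46.7 50 0 -0.4 1; -46.7 50 0 -0.4 1; -46.7 50 0 -0.4 1; -46.7 50 0 -0.4 1; -46.7 50 0 -0.4 1; -46.7 50 0 -0.4 1; -46.7 50 0 -0.4 1; -46.7 50 0 -0.4 1; -46.7 50 0 -0.4 1; -46.7 50 0 -0.4 1; -46.7 50 0 -0.4 1; -46.7 50 0 -0.4 1; -46.7 50 0 -0.4 1; -46.7 50 0 -0.4 1'
python3 -c "from h import *; go(.4985,-.0923,.08)"
```

```text
time: 1.77
tool_pos: [0.4977, -0.0911, 0.1727]
ee_rot: [-3.14, 0.001, 1.625]
wrist_force: [0.5, 0.4, -0.1]
width: 0.0009
t 1.77 [ 0.4977 -0.0911  0.1727] [-3.1396e+00  7.0000e-04  1.6253e+00] F [ 0.55  0.37 -0.09] w 0.0009
rows cm: [-0.12  0.09  9.27]
```

```bash

python3 -m inch '-0.1 0.1 2 0 1; -0.1 0.1 4.5 0 1; -0.1 0.1 7 0 1; -0.1 0.1 8.5 0 1; -0.1 0.1 9.2 0 1; -0.1 0.1 9.4 0 1; -0.1 0.1 9.5 0 1; -0.1 0.1 9.5 0 1; -0.1 0.1 9.5 0 1; -0.1 0.1 9.5 0 1'
python3 - <<'E'
from h import *
go(.4985,-.0923,.0655)
p,d=robot.snapshot("side");cv2.imwrite("pics/s1.png",cv2.resize(p[120:320,240:480],None,fx=3,fy=3))
E
```

```text
time: 2.6
tool_pos: [0.4995, -0.0922, 0.0791]
ee_rot: [3.141, 0.001, 1.626]
wrist_force: [0.1, 0.2, -0.2]
width: 0.0003
t 2.60 [ 0.4995 -0.0922  0.0791] [3.1412e+00 1.5000e-03 1.6255e+00] F [ 0.12  0.2  -0.21] w 0.0003
rows cm: [-0.   -0.1   1.36]
```

View pics/s1.png

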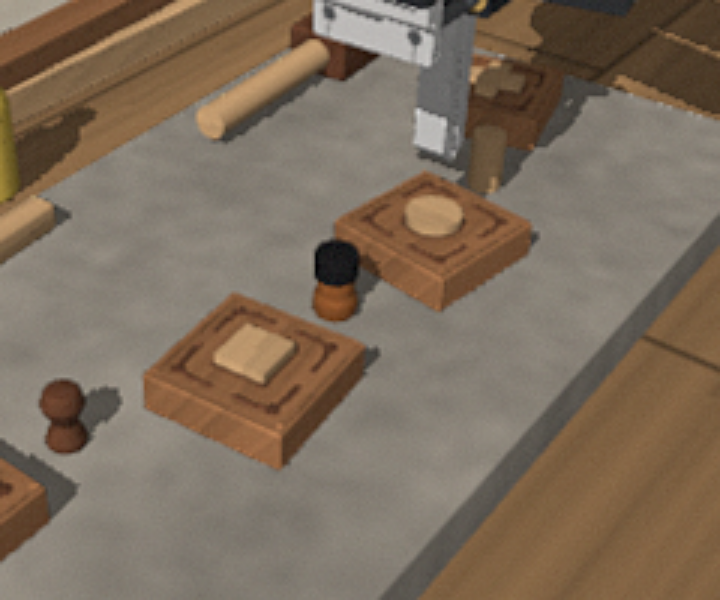

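The tip (435,150 in the crop) appears well off the disc (435,215), so I'm comparing its measured position with the projection before pressing.

```bash

python3 - <<'E'
from h import *
def proj(n,X):
    i=robot.camera_info(n);E=np.array(i["extrinsics"]);q=np.array(i["K"])@(E[:3,:3]@X+E[:3,3]);return q[:2]/q[2]
o=robot.get_obs();print(o['tool_pos'],o['time'])
for n in("side","top"):
    print(n,proj(n,o['tool_pos']), "disc",proj(n,np.array([.4985,-.0923,.071])))
print((proj("side",o['tool_pos'])-[240,120])*3)
p,d=robot.snapshot("side");q,dt=robot.snapshot("top")
i=robot.camera_info("side");E=np.array(i["extrinsics"])
def bp(n,u,v,D):
    i=robot.camera_info(n);E=np.array(i["extrinsics"]);K=np.array(i["K"])
    return E[:3,:3].T@(np.linalg.solve(K,[u,v,1])*D-E[:3,3])
for u,v in [(385,190),(383,162),(385,167),(390,168),(384,191),(323,237)]: print(u,v,np.round(bp("side",u,v,d[v,u]),4))
for u,v in [(356,242),(283,242),(207,218),(430,214),(300,200),(380,200)]: print("top",u,v,np.round(bp("top",u,v,dt[v,u]),4))
a=np.load("top0.npz")['d']
for u,v in [(356,242),(283,242),(207,218),(430,214),(300,200),(380,200)]: print("top0",u,v,np.round(bp("top",u,v,a[v,u]),4))
cv2.imwrite("pics/t2.png",cv2.resize(q[120:320,200:460],None,fx=3,fy=3));cv2.imwrite("pics/s2.png",cv2.resize(p[120:320,240:480],None,fx=3,fy=3))
E
```

```text
[ 0.49932309 -0.09226438  0.07890092] 2.65
side [384.50916056 187.25863197] disc [384.58005578 191.15490188]
top [356.33378055 241.51754957] disc [356.02945075 242.1729881 ]
[433.52748169 201.77589592]
385 190 [ 0.5003 -0.0965  0.0706]
383 162 [ 0.4998 -0.081   0.1346]
385 167 [ 0.4947 -0.0802  0.1272]
390 168 [ 0.4908 -0.0902  0.1222]
384 191 [ 0.4987 -0.0907  0.0721]
323 237 [0.5001 0.0749 0.0718]
top 356 242 [ 0.4745 -0.0642  0.3651]
top 283 242 [0.4994 0.0736 0.0739]
top 207 218 [0.5553 0.2476 0.0713]
top 430 214 [ 0.5619 -0.2632  0.0758]
top 300 200 [0.6014 0.0358 0.0416]
top 380 200 [ 0.5243 -0.088   0.4901]
top0 356 242 [ 0.4988 -0.0921  0.0724]
top0 283 242 [0.4995 0.0736 0.0739]
top0 207 218 [0.5552 0.2475 0.0715]
top0 430 214 [ 0.5625 -0.2643  0.0716]
top0 300 200 [0.6021 0.0359 0.037 ]
top0 380 200 [ 0.601  -0.1544  0.0401]
```

View pics/t2.png

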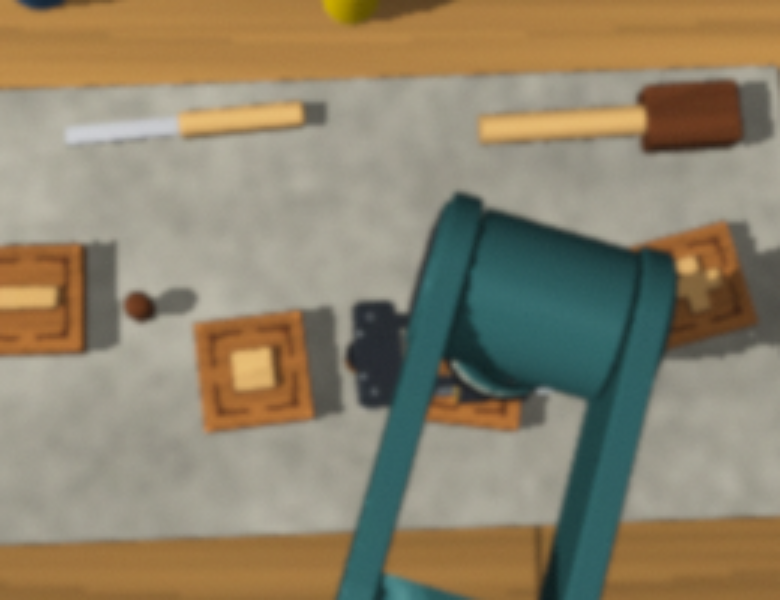

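View pics/s2.png

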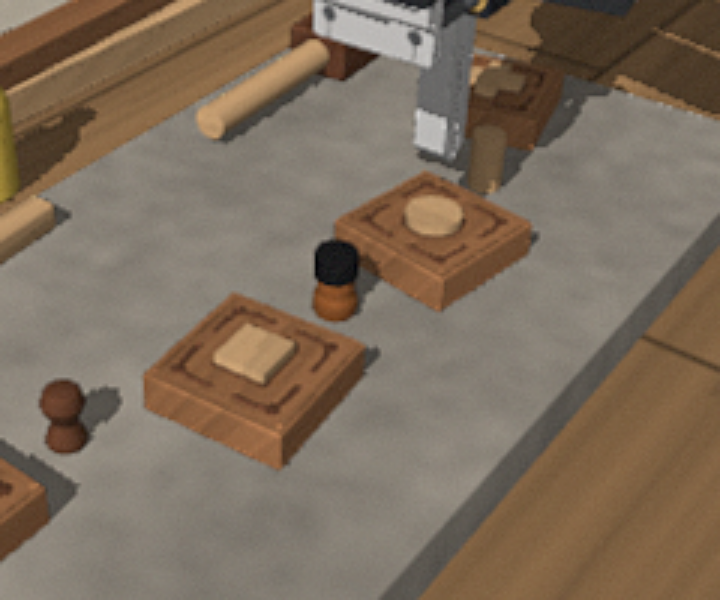

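```bash

python3 - <<'E'
from h import *
o=robot.get_obs();print(o['time'],o['tool_pos'],o['joint_positions'])
p,d=robot.snapshot("side")
i=robot.camera_info("side");E=np.array(i["extrinsics"]);K=np.array(i["K"])
def bp(u,v,D): return E[:3,:3].T@(np.linalg.solve(K,[u,v,1])*D-E[:3,3])
for v in range(122,182,3):
    print(v,[np.round(bp(u,v,d[v,u]),3).tolist() for u in (362,380,385,390)])
o=robot.get_obs();print(o['time'],o['tool_pos'])
E
```

```text
2.75 [ 0.49899788 -0.09223785  0.07838628] [-2.93566008e-01  3.19849248e-02  1.61866889e+00 -1.30519383e-03
  1.49144169e+00 -1.91869416e+00]
122 [[0.495, -0.007, 0.234], [0.465, -0.007, 0.242], [0.462, -0.014, 0.241], [0.473, -0.046, 0.227]]
125 [[0.498, -0.011, 0.227], [0.466, -0.008, 0.237], [0.462, -0.015, 0.236], [0.469, -0.04, 0.225]]
128 [[0.498, -0.012, 0.222], [0.465, -0.008, 0.233], [0.461, -0.015, 0.232], [0.492, -0.08, 0.199]]
131 [[0.498, -0.012, 0.217], [0.469, -0.014, 0.225], [0.461, -0.016, 0.227], [0.492, -0.081, 0.194]]
134 [[0.496, -0.01, 0.213], [0.468, -0.014, 0.221], [0.461, -0.016, 0.222], [0.491, -0.08, 0.189]]
137 [[0.676, -0.272, 0.054], [0.468, -0.014, 0.216], [0.461, -0.017, 0.217], [0.491, -0.081, 0.184]]
140 [[0.678, -0.275, 0.044], [0.467, -0.013, 0.212], [0.461, -0.018, 0.212], [0.49, -0.08, 0.179]]
143 [[0.672, -0.268, 0.041], [0.508, -0.081, 0.167], [0.498, -0.08, 0.171], [0.49, -0.081, 0.173]]
146 [[0.664, -0.256, 0.041], [0.506, -0.078, 0.163], [0.497, -0.079, 0.166], [0.489, -0.081, 0.168]]
149 [[0.654, -0.243, 0.042], [0.507, -0.08, 0.157], [0.49
[... 378 characters left out ...]
81, 0.135], [0.496, -0.08, 0.138], [0.49, -0.087, 0.137]]
164 [[0.615, -0.188, 0.042], [0.504, -0.078, 0.131], [0.495, -0.08, 0.133], [0.489, -0.085, 0.133]]
167 [[0.607, -0.178, 0.042], [0.505, -0.081, 0.123], [0.495, -0.081, 0.127], [0.49, -0.088, 0.126]]
170 [[0.603, -0.172, 0.039], [0.572, -0.192, 0.041], [0.495, -0.081, 0.121], [0.491, -0.091, 0.118]]
173 [[0.594, -0.159, 0.041], [0.565, -0.182, 0.042], [0.558, -0.189, 0.041], [0.489, -0.089, 0.114]]
176 [[0.586, -0.149, 0.042], [0.559, -0.172, 0.041], [0.552, -0.18, 0.041], [0.544, -0.186, 0.041]]
179 [[0.581, -0.141, 0.04], [0.533, -0.13, 0.065], [0.524, -0.133, 0.067], [0.538, -0.176, 0.041]]
2.8 [ 0.49886076 -0.09220546  0.07817486]
```

Depth puts the finger end near z = 0.115, but the reported TCP z is 0.078. I'll make a small test move down, about 3 mm with no contact expected, and look again.

```bash
cat >> h.py <<'E'
def tip(u0=389):
    p,d=robot.snapshot("side")
    i=robot.camera_info("side");E=np.array(i["extrinsics"]);K=np.array(i["K"])
    v,u=np.mgrid[0:400,0:640];P=np.stack([(u-K[0,2])/K[0,0]*d,(v-K[1,2])/K[1,1]*d,d],-1)-E[:3,3]
    W=P@E[:3,:3]; o=robot.get_obs();t=o['tool_pos']
    m=(d>0)&(np.hypot(W[...,0]-t[0],W[...,1]-t[1])<.02)&(W[...,2]>.078)
    z=W[...,2][m]; print("seen finger z min",np.round(np.sort(z)[:6],4),"tool z",t[2],"t",o['time'])
    return p,d,W
E
python3 -m inch '0 0 0.1 0 1; 0 0 0.2 0 1; 0 0 0.2 0 1; 0 0 0.2 0 1; 0 0 0.2 0 1'
python3 -c "
from h import *
p,d,W=tip(); cv2.imwrite('pics/s3.png',cv2.resize(p[120:320,240:480],None,fx=3,fy=3))"
```

```text
time: 3.22
tool_pos: [0.4988, -0.0922, 0.0761]
ee_rot: [-3.14, 0.001, 1.625]
wrist_force: [0.3, 0.2, 0.3]
width: 0.0003
seen finger z min [0.1077 0.1083 0.1103 0.1104 0.1107 0.1114] tool z 0.07613369903915211 t 3.2667
```

View pics/s3.png

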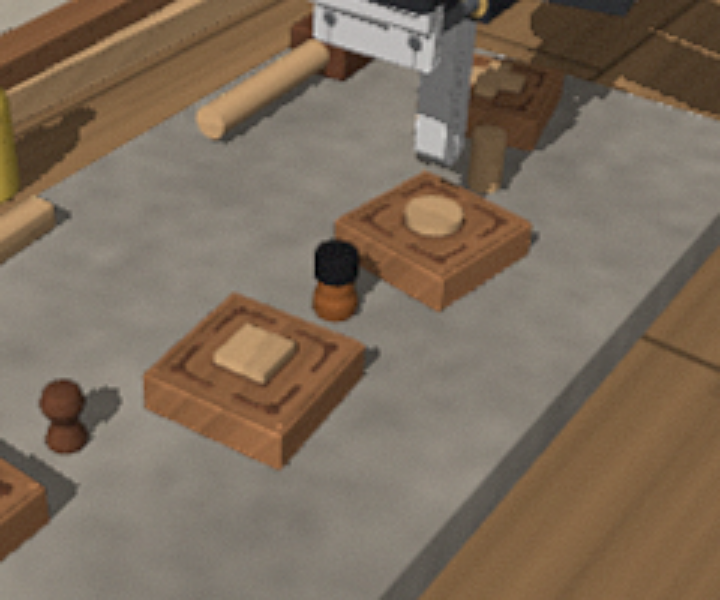

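The picture is live, because the finger moved with the test. The hand really is about 35 mm higher than reported, so I'll go by sight and force.

```bash

python3 -m inch '0 0 0.08 0 1; 0 0 0.16 0 1; 0 0 0.24 0 1; 0 0 0.32 0 1; 0 0 0.4 0 1; 0 0 0.48 0 1; 0 0 0.56 0 1; 0 0 0.64 0 1; 0 0 0.7 0 1'
python3 -c "
from h import *
p,d,W=tip()"
```

```text
time: 4.02
tool_pos: [0.4988, -0.0922, 0.069]
ee_rot: [-3.14, 0.001, 1.625]
wrist_force: [-0.4, -0.2, 0.3]
width: 0.0003
seen finger z min [0.1016 0.102  0.1021 0.1036 0.1041 0.1042] tool z 0.06889226411765581 t 4.0667
```

```bash

python3 -m inch '0 0 0.2 0 1; 0 0 0.4 0 1; 0 0 0.6 0 1; 0 0 0.8 0 1; 0 0 1 0 1; 0 0 1.2 0 1; 0 0 1.4 0 1; 0 0 1.6 0 1; 0 0 1.8 0 1; 0 0 1.9 0 1; 0 0 2 0 1; 0 0 2 0 1; 0 0 2 0 1'
python3 -c "
from h import *
p,d,W=tip(); cv2.imwrite('pics/s4.png',cv2.resize(p[120:320,240:480],None,fx=3,fy=3))"
```

```text
time: 5.15
tool_pos: [0.4987, -0.0922, 0.0489]
ee_rot: [-3.14, 0.001, 1.625]
wrist_force: [0.6, 0.4, 1.3]
width: 0.0005
seen finger z min [0.0816 0.0818 0.0828 0.0831 0.0837 0.084 ] tool z 0.04897430720559542 t 5.2
```

View pics/s4.png

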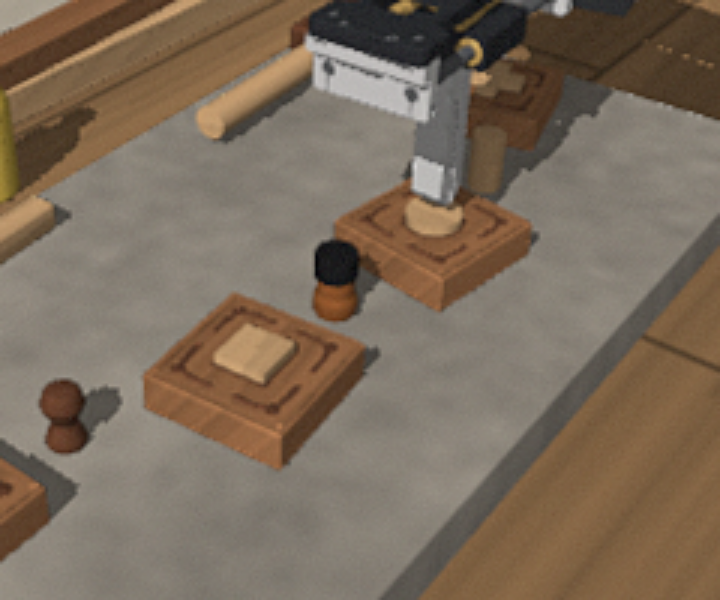

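The tip (about 440,200) hangs centred, roughly 10 mm over the disc (433,215). Next is a slow descent.

```bash

python3 -m inch '0 0 0.08 0 1; 0 0 0.16 0 1; 0 0 0.24 0 1; 0 0 0.32 0 1; 0 0 0.4 0 1; 0 0 0.48 0 1; 0 0 0.56 0 1; 0 0 0.64 0 1; 0 0 0.7 0 1;0 0 0.75 0 1'
python3 -c "
from h import *
p,d,W=tip(); go(.4985,-.0923,.03)"
```

```text
time: 6.03
tool_pos: [0.4987, -0.0922, 0.0414]
ee_rot: [-3.14, 0.001, 1.625]
wrist_force: [-0.3, 0.7, 0.6]
width: 0.0004
seen finger z min [0.0789 0.0794 0.0797 0.0799 0.0805 0.0807] tool z 0.041320659845542486 t 6.0833
t 6.08 [ 0.4987 -0.0922  0.0413] [-3.1399e+00  7.0000e-04  1.6252e+00] F [-0.22  1.06 -0.17] w 0.0002
rows cm: [-0.01 -0.02  1.13]
```

```bash
for i in 1; do python3 -m inch '0 0 0.07 0 1; 0 0 0.14 0 1; 0 0 0.2 0 1; 0 0 0.25 0 1'; done
```

```text
time: 6.42
tool_pos: [0.4986, -0.0922, 0.0389]
ee_rot: [-3.14, 0.001, 1.625]
wrist_force: [-0.1, 0.1, 2.5]
width: 0.0004
```

```bash
python3 -m inch '0 0 0.07 0 1; 0 0 0.14 0 1; 0 0 0.2 0 1'
```

```text
time: 6.67
tool_pos: [0.4987, -0.0922, 0.0372]
ee_rot: [-3.14, 0.001, 1.625]
wrist_force: [-1.3, 0.8, 2.8]
width: 0.0006
```

```bash
python3 -m inch '0 0 0.07 0 1; 0 0 0.14 0 1; 0 0 0.2 0 1'
```

```text
time: 6.92
tool_pos: [0.4987, -0.0922, 0.0352]
ee_rot: [-3.14, 0.001, 1.625]
wrist_force: [-1.9, -0.0, 3.0]
width: 0.0005
```

```bash
python3 -m inch '0 0 0.05 0 1; 0 0 0.1 0 1; 0 0 0.1 0 1'
```

```text
time: 7.17
tool_pos: [0.4987, -0.0922, 0.0341]
ee_rot: [-3.14, 0.001, 1.625]
wrist_force: [-0.8, 0.2, 1.7]
width: 0.0003
```

```bash
python3 -m inch '0 0 0.04 0 1; 0 0 0.08 0 1;0 0 0.08 0 1'
```

```text
time: 7.42
tool_pos: [0.4987, -0.0922, 0.0336]
ee_rot: [-3.14, 0.001, 1.625]
wrist_force: [-1.0, 1.1, 4.5]
width: 0.0008
```

```bash
python3 -m inch '0 0 0.03 0 1; 0 0 0.06 0 1; 0 0 0.06 0 1'
```

```text
time: 7.67
tool_pos: [0.4987, -0.0922, 0.0336]
ee_rot: [-3.14, 0.001, 1.625]
wrist_force: [-2.3, 0.6, 7.1]
width: 0.0003
```

It has stopped at 0.0336 while the force rose from 3 to 7 N, so it's on the hard stop. Now I lift and travel over to the square.

```bash
python3 -m inch '0 0 -0.5 0 1; 0 0 -2 0 1; 0 0 -4.5 0 1; 0 0 -5 0 1; 3 0.2 -5 0 1; 6 0.3 -5 0 1; 9 0.5 -5 0 1; 12 0.7 -5 0 1; 14.5 0.8 -5 0 1; 16 0.9 -5 0 1; 16.5 0.9 -5 0 1; 16.5 0.9 -5 0 1; 16.5 0.9 -5 0 1'
python3 - <<'E'
from h import *
p,d,W=tip(); go(.499,.073,.043)
for n,(u,v) in dict(round=(384,193),square=(323,237)).items(): print(n,np.round(np.median(W[v-2:v+3,u-3:u+4,2]),4))
cv2.imwrite('pics/s5.png',cv2.resize(p[120:320,240:480],None,fx=3,fy=3))
E
```

```text
time: 8.75
tool_pos: [0.4987, 0.0726, 0.0829]
ee_rot: [-3.14, 0.002, 1.625]
wrist_force: [0.6, -0.7, 0.2]
width: 0.0005
seen finger z min [0.1154 0.1161 0.117  0.1172 0.1177 0.1178] tool z 0.08309924047475012 t 8.8
t 8.80 [0.4988 0.0722 0.0831] [-3.1400e+00  1.6000e-03  1.6245e+00] F [0.24 0.41 0.36] w 0.0003
rows cm: [0.09 0.03 4.01]
round 0.0665
square 0.0715
```

View pics/s5.png

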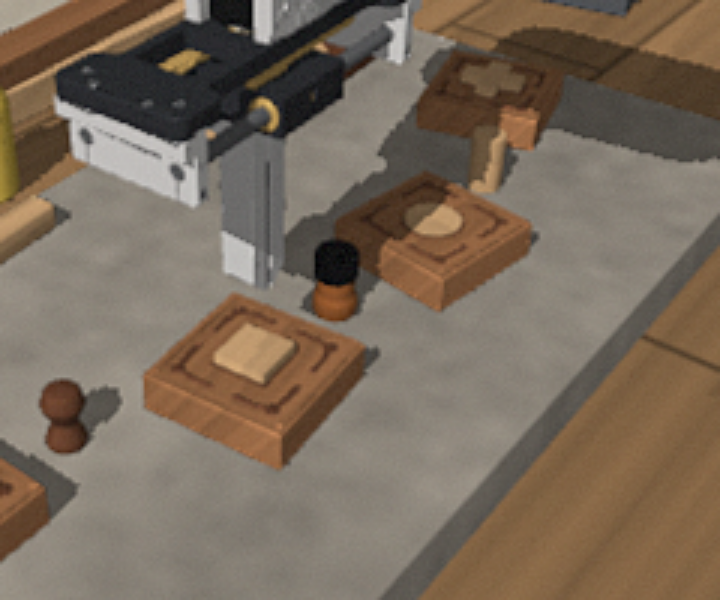

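The round disc (433,219 in the crop) now lies nearly flush, at about 0.066. The jar and dowel haven't moved. Next is the square.

```bash
python3 -m inch '0 0 0.8 0 1; 0 0 1.8 0 1; 0.1 0 2.6 0 1; 0.1 0 3.1 0 1; 0.1 0 3.4 0 1; 0.1 0 3.6 0 1; 0.1 0 3.7 0 1; 0.1 0 3.8 0 1; 0.1 0 3.8 0 1; 0.1 0 3.8 0 1'
```

```text
time: 9.63
tool_pos: [0.499, 0.0732, 0.0454]
ee_rot: [-3.141, 0.002, 1.625]
wrist_force: [-0.3, -0.1, 0.2]
width: 0.0003
```

```bash
python3 -m inch '0 0 0.07 0 1; 0 0 0.14 0 1; 0 0 0.21 0 1; 0 0 0.28 0 1; 0 0 0.35 0 1; 0 0 0.42 0 1; 0 0 0.49 0 1; 0 0 0.5 0 1'
```

```text
time: 10.3
tool_pos: [0.4988, 0.0732, 0.0402]
ee_rot: [-3.14, 0.002, 1.625]
wrist_force: [-0.4, -0.5, 0.4]
width: 0.0003
```

```bash
python3 -m inch '0 0 0.07 0 1; 0 0 0.14 0 1; 0 0 0.2 0 1; 0 0 0.26 0 1'
```

```text
time: 10.63
tool_pos: [0.4988, 0.0732, 0.038]
ee_rot: [-3.14, 0.002, 1.625]
wrist_force: [-1.5, 0.2, 2.8]
width: 0.0007
```

```bash
python3 -m inch '0 0 0.06 0 1; 0 0 0.12 0 1; 0 0 0.18 0 1'
```

```text
time: 10.88
tool_pos: [0.4989, 0.0732, 0.0365]
ee_rot: [-3.141, 0.002, 1.625]
wrist_force: [-1.6, 0.0, 3.2]
width: 0.0005
```

```bash
python3 -m inch '0 0 0.05 0 1; 0 0 0.1 0 1; 0 0 0.13 0 1'
```

```text
time: 11.13
tool_pos: [0.4988, 0.0732, 0.0351]
ee_rot: [-3.141, 0.002, 1.625]
wrist_force: [-0.8, 0.9, 3.0]
width: -0.0
```

```bash
python3 -m inch '0 0 0.05 0 1; 0 0 0.1 0 1; 0 0 0.12 0 1'
```

```text
time: 11.38
tool_pos: [0.4989, 0.0731, 0.0338]
ee_rot: [-3.141, 0.002, 1.625]
wrist_force: [-0.4, -0.4, 2.1]
width: 0.0007
```

```bash
python3 -m inch '0 0 0.04 0 1; 0 0 0.07 0 1; 0 0 0.07 0 1'
```

```text
time: 11.63
tool_pos: [0.4989, 0.0732, 0.0336]
ee_rot: [-3.141, 0.002, 1.625]
wrist_force: [-2.4, -0.0, 5.5]
width: 0.0002
```

```bash
python3 -m inch '0 0 0.03 0 1; 0 0 0.06 0 1; 0 0 0.06 0 1'
```

```text
time: 11.88
tool_pos: [0.4989, 0.0731, 0.0336]
ee_rot: [-3.141, 0.002, 1.625]
wrist_force: [-1.7, -0.5, 6.0]
width: 0.0004
```

The square is also on its stop, at the same 0.0336 height with 6 N. Now the bar.

```bash
python3 -m inch '0 0 -0.5 0 1; 0 0 -2 0 1; 0 0 -4.5 0 1; 0 0 -5 0 1; 3 1.2 -5 0 1; 6 2.3 -5 0 1; 9 3.5 -5 0 1; 12 4.6 -5 0 1; 14.5 5.6 -5 0 1; 16 6.2 -5 0 1; 17 6.5 -5 0 1; 17 6.5 -5 0 1; 17 6.5 -5 0 1'
python3 - <<'E'
from h import *
p,d,W=tip(); go(.555,.2465,.045)
for n,(u,v) in dict(round=(384,193),square=(323,239),bar=(210,283)).items(): print(n,np.round(np.median(W[v-2:v+3,u-3:u+4,2]),4))
cv2.imwrite('pics/s6.png',cv2.resize(p[130:330,150:410],None,fx=3,fy=3))
E
```

```text
time: 12.97
tool_pos: [0.5544, 0.2462, 0.0825]
ee_rot: [-3.14, 0.003, 1.625]
wrist_force: [-0.1, 0.1, -0.3]
width: 0.0006
seen finger z min [0.116  0.1166 0.1168 0.1169 0.117  0.1171] tool z 0.08278681900228327 t 13.0167
t 13.02 [0.5544 0.2456 0.0828] [-3.1401e+00  2.5000e-03  1.6243e+00] F [-0.49 -0.22 -0.55] w 0.0006
rows cm: [0.09 0.07 3.78]
round 0.0667
square 0.0665
bar 0.0719
```

View pics/s6.png

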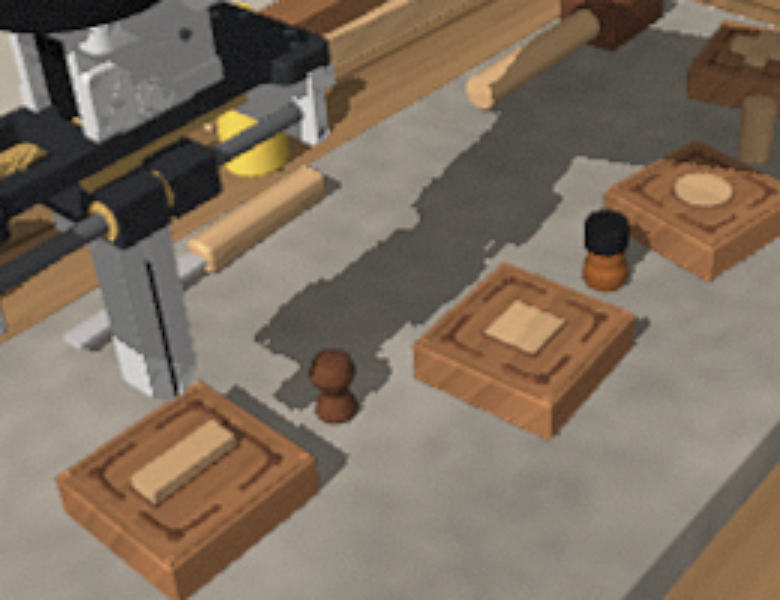

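The round (703,190) and square (525,330) inlays are both flush. The bar (185,462) is still proud, with the finger above it.

```bash
python3 -m inch '0 0 0.8 0 1; 0.1 0.1 1.8 0 1; 0.1 0.1 2.6 0 1; 0.1 0.1 3.1 0 1; 0.1 0.1 3.4 0 1; 0.1 0.1 3.6 0 1; 0.1 0.1 3.7 0 1; 0.1 0.1 3.8 0 1; 0.1 0.1 3.8 0 1; 0.1 0.1 3.8 0 1'
```

```text
time: 13.85
tool_pos: [0.5555, 0.2467, 0.0452]
ee_rot: [-3.141, 0.002, 1.624]
wrist_force: [0.1, -0.7, 0.6]
width: 0.0004
```

```bash
python3 -m inch '0 0 0.07 0 1; 0 0 0.14 0 1; 0 0 0.21 0 1; 0 0 0.28 0 1; 0 0 0.35 0 1; 0 0 0.42 0 1; 0 0 0.49 0 1; 0 0 0.5 0 1'
```

```text
time: 14.52
tool_pos: [0.5554, 0.2467, 0.0399]
ee_rot: [-3.14, 0.002, 1.624]
wrist_force: [-0.1, -0.4, -0.0]
width: 0.0004
```

```bash
python3 -m inch '0 0 0.07 0 1; 0 0 0.14 0 1; 0 0 0.2 0 1; 0 0 0.26 0 1'
```

```text
time: 14.85
tool_pos: [0.5555, 0.2467, 0.0379]
ee_rot: [-3.141, 0.002, 1.624]
wrist_force: [-0.9, -1.6, 2.8]
width: 0.0001
```

```bash
python3 -m inch '0 0 0.06 0 1; 0 0 0.12 0 1; 0 0 0.16 0 1'
```

```text
time: 15.1
tool_pos: [0.5555, 0.2467, 0.0365]
ee_rot: [-3.141, 0.002, 1.624]
wrist_force: [-2.0, -0.3, 3.0]
width: 0.0007
```

```bash
python3 -m inch '0 0 0.05 0 1; 0 0 0.1 0 1; 0 0 0.13 0 1'
```

```text
time: 15.35
tool_pos: [0.5555, 0.2467, 0.0351]
ee_rot: [-3.141, 0.002, 1.624]
wrist_force: [-1.1, -0.8, 2.9]
width: 0.0002
```

```bash
python3 -m inch '0 0 0.05 0 1; 0 0 0.1 0 1; 0 0 0.12 0 1'
```

```text
time: 15.6
tool_pos: [0.5555, 0.2467, 0.0338]
ee_rot: [-3.141, 0.002, 1.624]
wrist_force: [-0.6, 0.2, 3.0]
width: 0.0007
```

```bash
python3 -m inch '0 0 0.04 0 1; 0 0 0.07 0 1; 0 0 0.07 0 1'
```

```text
time: 15.85
tool_pos: [0.5555, 0.2467, 0.0337]
ee_rot: [-3.141, 0.002, 1.624]
wrist_force: [-1.5, -0.4, 4.3]
width: 0.0005
```

```bash
python3 -m inch '0 0 0.03 0 1; 0 0 0.06 0 1; 0 0 0.06 0 1'
```

```text
time: 16.1
tool_pos: [0.5556, 0.2467, 0.0337]
ee_rot: [-3.141, 0.002, 1.624]
wrist_force: [-2.3, -0.8, 4.8]
width: 0.0005
```

The bar is on its stop too. Now I retreat clear and check.

```bash
python3 -m inch '0 0 -0.5 0 1; 0 0 -2 0 1; 0 0 -5 0 1; 0 0 -8 0 1; 0 0 -11 0 1; 2 -2 -13 0 1; 5 -5 -14 0 1; 8 -8 -14 0 1; 11 -11 -14 0 1; 14 -14 -14 0 1; 17 -17 -14 0 1; 19 -20 -14 0 1; 20 -22 -14 0 1; 20 -22 -14 0 1; 20 -22 -14 0 1'
python3 - <<'E'
from h import *
p,d,W=tip(); q,dt=robot.snapshot("top")
for n,(u,v) in dict(round=(384,193),square=(323,239),bar=(209,285),cross=(403,146)).items(): print(n,np.round(np.median(W[v-2:v+3,u-3:u+4,2]),4))
inlays("top",q,dict(bar=(209,219,15),square=(284,243,15),round=(357,243,15),cross=(430,215,15)),.067)
cv2.imwrite('pics/s7.png',p);cv2.imwrite('pics/t7.png',q)
a=np.load("top0.npz")['p'];print("changed px near bystanders",[int((cv2.absdiff(a,q)[v-8:v+8,u-8:u+8].max(2)>40).sum()) for u,v in [(247,222),(321,239),(395,236),(430,160),(262,160)]])
print(robot.get_obs()['wrist_force'])
E
```

```text
time: 17.35
tool_pos: [0.3245, 0.4354, 0.173]
ee_rot: [3.141, 0.003, 1.627]
wrist_force: [-0.3, -0.5, 0.2]
width: 0.0
seen finger z min [0.2996 0.3003 0.3005 0.3006 0.3006 0.3016] tool z 0.17291787559025598 t 17.4
round 0.0664
square 0.0663
bar 0.3443
cross 0.0725
top bar 178.0 [208.4 219. ] 137.0 [0.5536 0.2451] rect [array([553.535, 245.002]), array([43.766, 13.862]), np.float64(89.773)]
top square 183.0 [283.8 242.7] 170.0 [0.4985 0.0722] rect [array([498.829,  72.816]), array([29.555, 29.642]), np.float64(0.503)]
top round 113.0 [356.2 235.7] 398.0 [ 0.5136 -0.0934] rect [array([507.306, -94.213]), array([66.944, 48.047]), np.float64(89.75)]
top cross 183.0 [430.5 214.2] 173.0 [ 0.5627 -0.2665] rect [array([ 562.534, -266.539]), array([34.726, 35.063]), np.float64(59.918)]
changed px near bystanders [0, 0, 14, 0, 0]
[ 1.45472247 -0.21087703  0.54253857]
```

View pics/s7.png

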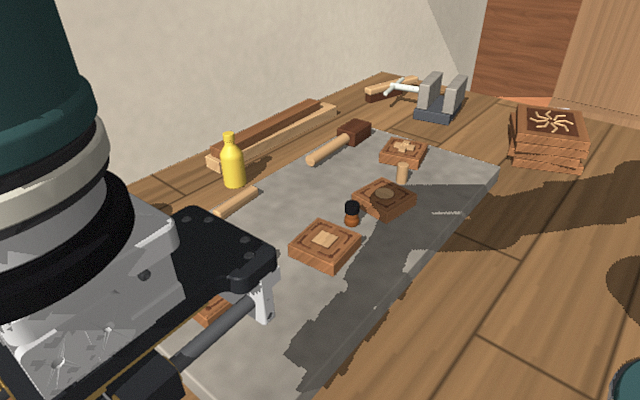

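View pics/t7.png

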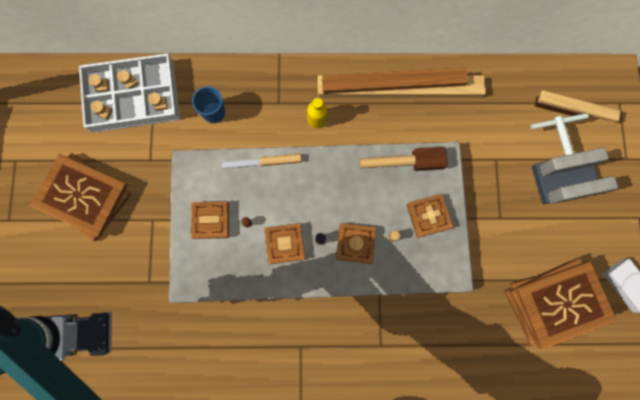

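The top view shows everything in place: bar (208,219), square (284,243), round (357,243) in shadow, cross (430,215). The hand blocks the bar in the side view, so I'll move to the start position for a last look.

```bash
python3 -m inch '2 -3 0 0 1; 4 -6 0 0 1; 6 -9 0 0 1; 8 -12 0 0 1; 8 -13.5 0 0 1; 8 -13.5 0 0 1; 8 -13.5 0 0 1; 8 -13.5 0 0 1'
python3 - <<'E'
from h import *
p,d,W=tip()
for n,(u,v) in dict(round=(384,193),square=(323,239),bar=(209,285),cross=(403,146)).items(): print(n,np.round(np.median(W[v-2:v+3,u-3:u+4,2]),4))
cv2.imwrite('pics/s8.png',p)
E
```

```text
time: 18.12
tool_pos: [0.189, 0.5066, 0.1726]
ee_rot: [3.14, 0.003, 1.621]
wrist_force: [0.1, -0.3, 0.9]
width: 0.0005
seen finger z min [] tool z 0.1726224681522449 t 18.1667
round 0.0666
square 0.0664
bar 0.0663
cross 0.0724
```

View pics/s8.png

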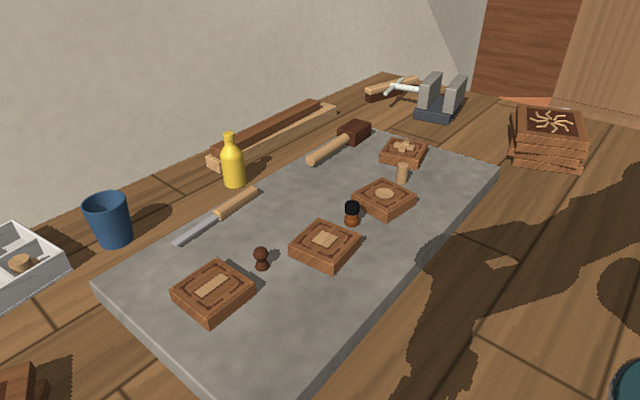

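The bar (212,285), square (323,239) and round (385,193) inlays are flush at about 0.0665. The cross (403,147) is still proud at 0.072. Everything else is where it was.

```bash
python3 -c "
from bench import robot; print(robot.close_job())"
```

```text
the job is handed in; nothing more can be done
None
```

I pressed the round, square and bar inlays home in that order, left the cross proud, and handed the job in at about 18 s of the 51 s allowed. No verdict was reported.

- **Pressing:** each inlay slid at about 3 N. Each stopped at the same reported height (0.0336–0.0337 m), where the force rose to 5–7 N.
- **Heights in the last side view:** the three pressed inlays read about 0.0665 m, and the cross read 0.0724 m, still proud. The pressed ones read about 1 mm above the ideal 0.0655 m, and the cross about the same above its maximum of 0.0715 m, which fits a small camera offset.
- **Surroundings:** no tile or bystander moved visibly. The picture comparison showed no change around four of the five bystanders. The 14 changed pixels near the dowel look like the arm's shadow. The hand finished clear, with no contact force.

**Checks that disagreed:**
- **Fingertip height:** the reported TCP height was about 33 mm lower than the fingertips appeared in the camera depth. The contact height confirmed the cameras, so I found every contact by sight and wrist force.
- **Round inlay position:** the last top-view measurement of the round inlay was spoiled by shadow, so I relied on the side view for it.

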